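Unlock the vise and set the painted goblet out to dry

TASK

The turned wooden goblet held leaning in the vise is finished: take the mallet, knock the vise's lock pin fully down with it (not with the fingers) and stand the mallet back upright on the bench. Slide the vise's jaw fully open by its knob, ease the goblet's foot out from under the other jaw's lip without forcing it, and lift it clear. Stand it gently and upright on the empty cork coaster on the drying board, its whole foot on the cork, leaving the jaw open and the other things on the bench undisturbed.

Things in the scene. Friction and masses are not known exactly. Their poses are not given: they have to be found in the camera images.
- vise: Holding vise fixed to the bench: grey base plate 130 x 260 mm carrying a leaning steel bed with two wooden jaws. Origin on the bench below the clamped goblet's foot centre; z up, y the level direction in which the sliding jaw opens (base from y = -75 to 185 mm).
- bed: The vise's leaning bed. Origin on its surface under the clamped goblet's foot centre, 50 mm above the bench. z: its normal, leaning 0.38 rad (22 deg) to vise -x, roughly towards the robot; y: opening direction, level; x: up the slope. A 7 mm high ledge along x = -30.5 mm, on the low side, keeps the foot from sliding off, so with the jaw open the goblet still stands steadily.
- fixed_lip (a point): Edge of the fixed jaw's lip, underside, at (0, -22.3, 12) mm of the bed, axes as the bed's. The lip is 10 mm thick and overhangs the fixed jaw's face (at bed y = -30.3) by 8 mm, covering the goblet's foot by 8 mm: even with the jaw open the goblet cannot be lifted straight out; it must first slide at least 9 mm (better 14) along +y.
- mallet: Wooden carver's mallet, 126 mm tall, about 0.35 kg, standing upright on its round head with the handle up. Origin at the centre of the head's flat end (the striking face, below), z along the axis to the handle's top. Head 44 mm in diameter, 0 to 56 mm; handle 22 mm in diameter, 62 to 122 mm up (grip here).
- pin (a joint): Travel of the steel lock pin down into the bed, along bed -z, m: 0 up (locked), 0.016 fully down. About 10 N of friction plus a light spring (200 N/m) resist it, and it stays where it is driven. Inside the bed it blocks the jaw, which can open only 4 mm until the pin is down about 14.5 mm; then the jaw slides over it.
- pin_top (a point): Centre of the lock pin's flat top: a bright pin 16 mm in diameter, standing 18 mm proud of the bed when up, 2 mm when down, at bed (0, 140) mm, 50 mm beyond the knob's axis (the knob's top is 50 mm higher than the raised pin's). Moves with the pin; axes as the bed's.
- jaw (a joint): Travel of the sliding jaw along vise +y, m: 0 closed on the goblet's foot, 0.045 fully open against its stop. The jaw mirrors the fixed one (lip over the foot; block from bed y = 30 to 105 mm when closed, 22 mm high). It slides with a friction of about 7 N and stays where it is left.
- jaw_knob (a point): Grip point of the jaw's knob: a dark round upright wooden knob, 24 mm in diameter, its axis along the bed's normal, 90 mm along +y from the clamped goblet's axis. The 24 mm part reaches from 16 mm below this point to 12 mm above it, the knob's top is 16 mm above it, the jaw's top 30 mm below it. Moves with the jaw; axes as the bed's.
- goblet: The finished goblet, solid turned wood with a fixed domed lid, about 0.2 kg, 106 mm tall. Origin at the centre of its foot's underside, z along its axis to the top. Round foot 60 mm in diameter and 9 mm thick; stem 24 mm from 16 to 32 mm up; bowl 48 mm in diameter, straight from 44 to 82 mm up (grip here); dome and small finial above. Starts with its foot on the vise's bed, leaning with it.
- coaster: Fixed flat cork coaster, the empty place on the drying board: 90 mm in diameter, 4 mm thick, lying on the board. Origin at the centre of its underside (its top is 4 mm higher).
- board: Fixed plywood drying board 310 x 110 x 15 mm with three places in a row along its x, 95 mm apart: the coaster and two finished goblets, in any order. Origin at the centre of its underside.
- goblet_a: Finished goblet of the same shape standing on the board; leave it. Origin under its foot.
- goblet_b: Another finished goblet standing on the board; leave it. Origin under its foot.
- bottle: Grey glue bottle, 44 mm in diameter, 120 mm tall; leave it. Origin under its base.

How it is judged:
By the outcome, as a careful person would: the job done as asked, in the order asked, and still so for the second after the job is handed in, with the robot touching nothing.
It also fails if it takes over 69 s, if anything falls off the work surface, if the arm or the gripper's body presses on something with over 40 N, if the wrist force passes 120 N, or if a joint passes its speed limit or range.

ROBOT

A 6-joint arm with a two-finger parallel gripper is mounted at the origin on the work surface. World frame = base frame: x ahead of the robot, y to its left, z up, the work surface at z = 0. Lengths are in m, angles in degrees, forces in N, time in s.
With the tool pointing down it reaches from about 0.3 to 0.75 m from the base axis. Payload 8.5 kg.
Tool frame: the origin (TCP) lies midway between the tips of the shut fingers; the grasp point (between the pads) lies 19 mm behind it (env.grasp_offset is the distance from the TCP to the grasp point, in m); z points along the fingers, y is the line along which they close (so a half turn about z gives the same grasp; the last joint's range is limited). The gripper opens to 85 mm and grips with 20 to 120 N. Pads are 22 mm wide; open, the fingers measure 114 mm over their backs; the gripper's body (76 mm by 85 mm) begins 54 mm behind the grasp point. The pads swing forward as they close: fully open they stand 13 mm farther back than shut.
Start: joints at [61.003, 21.807, 74.336, -0, 83.858, -12.336], TCP at [0.158, 0.527, 0.231] pointing down, gripper open.
Joint ranges: [-178.18, 178.18], [-50.72, 133.34], [12.68, 142.11], [-81.47, 261.47], [9.98, 163.14], [-165.26, 165.26]. Speed limits (degrees/s): [136.94, 136.94, 180, 180, 180, 180].

INTERFACE

Orientations are given as a 3x3 rotation matrix whose columns are the frame's x, y, z axes.
In Python, from rig import env gives the robot as it stands.
- The arm moves only by the tool servo_tool, never from a script. Its argument "deltas" is text: rows parted by semicolons, each of 7 numbers parted by spaces: the opening, from 0 (shut) to 1 (fully open), then the shift along the tool's x, y, z in mm, then the turn, a rotation vector about the tool's x, y, z in rad. A call has 1 to 8 rows; each row shifts and turns the commanded pose from where the row before left it, along the tool's axes as they then stand; what a row does not reach is not made up. A row lasts 1/12 s, in which the tool goes at most 41.7 mm and 7.16 degrees, less where a joint would pass 70% of its speed; a pose out of reach is approached as far as the arm can. A call is refused whole if a number of a shift passes 41.7 or a number of a turn 0.125, either way. A call with a gripper value outside its range is refused whole. The fingers move at their own pace and stop on an object; "newtons" is the grip in N (left out, the last holds). Time passes only in rows, so rows that do not move let the fingers close. It gives the time, the measured TCP pose, the force, the opening and the grip force at its end, in the units of the state.
- env.observe(): the state, without advancing time (a new reading comes with each control period).
- env.get_image(name): name is "scene" or "top" or "wrist"; returns a dict with "img" (420x560x3 uint8, red, green, blue), "depth" (420x560 float32, m along the optical axis (not along the pixel's ray), 0 where there is no reading), "camera_matrix" (3x3 intrinsics, pixels), "world_to_cam" (4x4, takes a point from world to camera coordinates). Camera axes: x right, y down, z forward; pixel columns grow to the right and rows downward; lengths in m; the calibration is good to about 2 mm. The wrist camera is an equidistant fisheye: a pixel r from the principal point sees the ray r / f radians off the axis. A picture is of the moment at which its call begins.
- env.close_job(): hands the job in; it is judged then, once.
Trained networks look in a picture, given as the dict that the camera call returned (one of the last four; its "shot" number tells which), for a name from the list of things; names that differ only in an ending like _2 or _b are one class to them, and where a whole thing is asked for, a point or a joint stands for the part that bears it (a point fixed in the world has none). Each returns a list of dicts, best first, with "conf" (0 to 1); they miss things now and then, are a little off and sometimes report something else, mostly with a low value. They report only what shows in the picture. A call takes as long as a camera call.
- env.spot_in(name, picture): "bbox" ([centre column, centre row, width, height] in pixels, round what is visible of it).
- env.spot_point(name, picture): "uv" ([column, row] in pixels: a listed point, or the origin of a listed thing).
The state is a dict: "time_s": time; "q": joint angles; "qvel": joint speeds; "joint_efforts": joint torques, N m; "position": TCP position; "tool_rot": TCP orientation; "ft_force": force on the tool from outside, world axes, zero at the start; "wrist_torque": the same for the moment, N m; "grip_width": finger opening in m; "gripper_force": force on a finger pad.
Only numpy, scipy, OpenCV 4.12 (cv2) and the standard library are available. Lean on these libraries where they do the work, as an engineer would, in place of code of your own. Each camera call takes 0.05 s, during which the arm holds its last target. There are 200 camera calls.

## Working session

There is one attempt and no reset: what is moved stays moved. The work goes in short steps, Python scripts to look and compute and a tool call to move; the robot and the scene stay as the last step left them, time stands still between calls to the robot, and variables do not carry over. Pictures are saved under pics/ and viewed, at most 14 in all, crops included, and the job is handed in when it is done.

Besides the shell and the picture viewer there is one more tool, called in YAML: its name, and indented under it one key for each argument. servo_tool: Moves the arm, as the interface text tells. Its arguments: {"type":"object","properties":{"deltas":{"type":"string"},"newtons":{"type":"number"}},"required":["deltas"]}

```bash
ls; mkdir -p pics
cat > h.py <<'E'
import numpy as np, cv2
from rig import env
def ray(p,uv):
    K=p["camera_matrix"]; return np.array([(uv[0]-K[0,2])/K[0,0],(uv[1]-K[1,2])/K[1,1],1.])
def world(p,uv,d=None,z=None):
    r=ray(p,uv); T=np.linalg.inv(p["world_to_cam"])
    if d is None and z is None:
        u,v=int(round(uv[0])),int(round(uv[1])); w=p["depth"][v-1:v+2,u-1:u+2]; d=np.median(w[w>0]) if (w>0).any() else 0
    o=T[:3,3]; D=T[:3,:3]@r
    if z is not None: return o+D*(z-o[2])/D[2]
    return o+D*d
def proj(p,X):
    c=p["world_to_cam"]@np.append(X,1); K=p["camera_matrix"]; return (K@(c[:3]/c[2]))[:2]
E
python3 - <<'E'
from h import *
np.set_printoptions(precision=4,suppress=True)
ims=[]
for n in ["scene","top"]:
    p=env.get_image(n); cv2.imwrite(f"pics/{n}0.png",p["img"][:,:,::-1])
    print(n,np.linalg.inv(p["world_to_cam"])[:3].round(3).tolist(), p["camera_matrix"][0,0])
    for t in ["vise","bed","fixed_lip","mallet","pin_top","jaw_knob","goblet","coaster","board","bottle"]:
        for r in env.spot_point(t,p)[:3]:
            if r["conf"]>.2: print(t,round(r["conf"],2),np.round(r["uv"],1),world(p,r["uv"]))
print(env.observe())
E
```

```text
pics
scene [[-0.858, 0.433, -0.276, 0.803], [0.514, 0.714, -0.476, 0.539], [-0.009, -0.55, -0.835, 0.946]] 518.8787352221519
vise 0.92 [307.6 258. ] [0.5312 0.1805 0.0811]
vise 0.52 [188.9 158.2] [ 0.6046 -0.2002  0.0172]
vise 0.29 [345.  265.1] [0.4922 0.2404 0.1137]
bed 0.84 [309.8 244.6] [0.5092 0.1548 0.0721]
fixed_lip 0.68 [305.7 232.7] [0.5131 0.144  0.105 ]
mallet 0.66 [262.4 206.1] [0.5305 0.0073 0.0306]
pin_top 0.59 [349.5 300.6] [0.5081 0.2856 0.0651]
jaw_knob 0.96 [342.5 267.3] [0.4982 0.2413 0.1129]
goblet 0.97 [263. 130.] [ 0.426  -0.1703  0.037 ]
goblet 0.87 [307.1 246.8] [0.5139 0.1531 0.0651]
goblet 0.77 [226.6 145.6] [ 0.5159 -0.1828  0.0244]
coaster 0.83 [188.3 158.7] [ 0.6066 -0.1987  0.0185]
board 0.58 [225.  146.9] [ 0.5206 -0.1821  0.0234]
top [[-0.021, -0.986, 0.165, 0.307], [-1.0, 0.021, 0.001, 0.04], [-0.004, -0.165, -0.986, 1.298]] 541.9473436167123
vise 0.87 [239.3 217.6] [0.4877 0.138  0.1446]
bed 0.79 [241.4 214.3] [0.4968 0.1344 0.1322]
fixed_lip 0.88 [250.6 220.2] [0.4929 0.1185 0.0695]
mallet 0.68 [303.5 213.3] [ 0.5071 -0.0033  0.0643]
pin_top 0.55 [1
[... 261 characters left out ...]
. ] [ 0.6088 -0.2107  0.0185]
board 0.97 [384.8 213.8] [ 0.497  -0.1847  0.0953]
bottle 0.79 [316.5 152.8] [ 0.6485 -0.0373  0.0709]
{'time_s': 1.1, 'q': array([ 61.0019,  21.8067,  74.3336,   0.001 ,  83.8581, -12.3371]), 'qvel': array([-0.0251,  0.1168,  0.0501, -0.0761, -0.0616, -0.0298]), 'joint_efforts': array([ -0.0025, -44.8337, -23.1447,  -0.0003,   0.0008,   0.    ]), 'position': array([0.1577, 0.5269, 0.2313]), 'tool_rot': array([[-0.958 ,  0.2867, -0.    ],
       [ 0.2867,  0.958 ,  0.    ],
       [ 0.    ,  0.    , -1.    ]]), 'ft_force': array([-0.9211,  0.1894,  0.7201]), 'wrist_torque': array([0.0382, 0.0194, 0.0147]), 'gripper_force': 0.0, 'grip_width': 0.08487093893042427}
```

View pics/scene0.png

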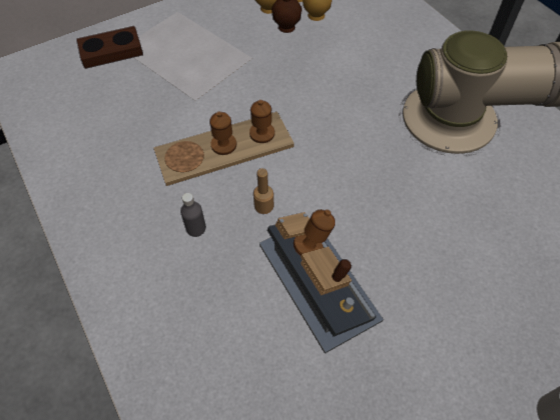

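View pics/top0.png

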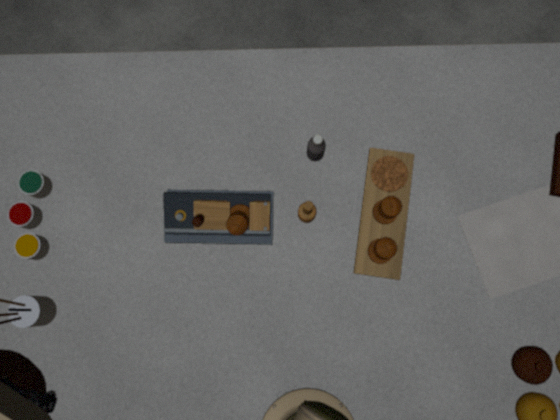

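The scene view shows the vise (about 320,280), mallet (263,195), bottle (193,215) and the board with its coaster at the far end (185,156). The top view agrees: vise at (218,217), mallet (307,211), coaster (389,173). Next I fit the exact poses.

```bash
cat > fit.py <<'E'
from h import *
from scipy.optimize import least_squares
np.set_printoptions(precision=4,suppress=True)
a=.38
def viseR(y):
    c,s=np.cos(y),np.sin(y); return np.array([[c,-s,0],[s,c,0],[0,0,1]])
B=np.array([[np.cos(a),0,-np.sin(a)],[0,1,0],[np.sin(a),0,np.cos(a)]])
def bed2w(v,p): return np.array([v[0],v[1],.05])*[1,1,1]+viseR(v[2])@B@np.array(p)
def cloud(p):
    H,W=p["depth"].shape; u,v=np.meshgrid(np.arange(W),np.arange(H)); K=p["camera_matrix"]; d=p["depth"]
    c=np.stack([(u-K[0,2])/K[0,0]*d,(v-K[1,2])/K[1,1]*d,d,np.ones_like(d)],-1)
    return (c@np.linalg.inv(p["world_to_cam"]).T)[...,:3]
E
python3 - <<'E'
from fit import *
P={n:env.get_image(n) for n in ["scene","top"]}
M={"pin_top":(0,.140,.018),"jaw_knob":(0,.09,.052),"fixed_lip":(0,-.0223,.012),"goblet":(0,0,0)}
obs=[]
for n,p in P.items():
    for t in M:
        for r in env.spot_point(t,p):
            e=np.linalg.norm(np.array(r["uv"])-proj(p,bed2w([.51,.145,0],M[t])))
            if r["conf"]>.3 and e<25: obs.append((p,t,np.array(r["uv"]),n)); break
f=lambda v:np.concatenate([proj(p,bed2w(v,M[t]))-uv for p,t,uv,_ in obs])
s=least_squares(f,[.51,.145,0],loss="soft_l1"); print("vise",s.x); 
for o,r in zip(obs,f(s.x).reshape(-1,2)): print(o[3],o[1],r)
for n,p in P.items():
    C=cloud(p).reshape(-1,3); col=p["img"].reshape(-1,3).astype(int)
    # base plate / vise footprint
    m=(C[:,2]>.006)&(C[:,0]>.38)&(C[:,0]<.65)&(C[:,1]>.05)&(C[:,1]<.40)
    print(n,"vise rect",cv2.minAreaRect((C[m,:2]*1000).astype(np.float32)), "benchz",np.median(C[(abs(C[:,0]-.4)<.05)&(abs(C[:,1])<.05)][:,2]))
    w=s.x; L=(C-np.array([w[0],w[1],.05]))@viseR(w[2])@B
    k=(L[:,1]>.06)&(L[:,1]<.12)&(L[:,2]>.06)&(L[:,2]<.09)
    print("knobtop L",L[k].mean(0),L[k].min(0),L[k].max(0),k.sum())
    k=(abs(L[:,1]-.140)<.02)&(abs(L[:,0])<.02)&(L[:,2]>.012)
    print("pin L",L[k].mean(0),L[k].min(0),L[k].max(0),k.sum())
    m=(C[:,2]>.09)&(abs(C[:,0]-.515)<.05)&(abs(C[:,1])<.04); print("mallet handle",C[m].mean(0),C[m].min(0),C[m].max(0),m.sum())
    m=(C[:,2]>.02)&(C[:,2]<.058)&(abs(C[:,0]-.515)<.05)&(abs(C[:,1])<.04); print("mallet head",C[m].mean(0),C[m].min(0),C[m].max(0))
    m=(C[:,2]>.010)&(C[:,0]>.35)&(C[:,0]<.70)&(C[:,1]<-.12)&(C[:,1]>-.30)&(C[:,2]<.024)
    print("board",cv2.minAreaRect((C[m,:2]*1000).astype(np.float32)))
    for r in env.spot_in("coaster",p)[:1]: print(r, world(p,r["bbox"][:2],z=.019))
    m=(C[:,2]>.02)&(abs(C[:,0]-.65)<.05)&(abs(C[:,1]+.035)<.04); print("bottle",C[m].min(0),C[m].max(0))
E
```

```text
vise [ 0.5073  0.1443 -0.0673]
scene pin_top [-0.1804 -1.0417]
scene jaw_knob [ 0.8922 -2.4681]
scene fixed_lip [-0.6578  0.3123]
scene goblet [ 0.6161 -0.2861]
top pin_top [-3.9364 -2.5745]
top jaw_knob [-0.7051 -0.8501]
top fixed_lip [ 1.9355 -1.387 ]
top goblet [-0.875   2.1326]
scene vise rect ((516.9186401367188, 200.6647491455078), (260.8732604980469, 131.77357482910156), 87.9829330444336) benchz -0.001024405476486523
knobtop L [-0.2878  0.0905  0.0738] [-0.3724  0.06    0.06  ] [0.0125 0.1198 0.09  ] 1070
pin L [-0.0004  0.1414  0.0173] [-0.0094  0.1329  0.0121] [0.0065 0.1493 0.02  ] 62
mallet handle [ 0.5215 -0.0057  0.1136] [ 0.5077 -0.02    0.0902] [0.5304 0.0017 0.1285] 176
mallet head [0.5254 0.0015 0.0433] [ 0.4975 -0.0269  0.02  ] [0.5413 0.0123 0.058 ]
board ((518.4544677734375, -195.8757781982422), (115.21961975097656, 309.8581848144531), 80.05563354492188)
{'bbox': [186.8, 156.4, 36.8, 34.6], 'conf': 0.94} [ 0.6068 -0.2061  0.019 ]
bottle [ 0.6499 -0.0505  0.0202] [ 0.693  -0.0125  0.123 ]
top vise rect ((515.8864135742188, 225.26864624023438), (346.62408447265625, 265.5606384277344), 89.50955200195312) benchz 0.00034730550621731027
knobtop L [-0.2919  0.0899  0.0745] [-0.3775  0.0602  0.06  ] [0.0096 0.12   0.09  ] 996
pin L [-0.0028  0.1384  0.0187] [-0.0111  0.1316  0.014 ] [0.0046 0.1454 0.0226] 40
mallet handle [ 0.5144 -0.0121  0.121 ] [ 0.5057 -0.023   0.0936] [ 0.5265 -0.0028  0.1303] 95
mallet head [ 0.5084 -0.0109  0.0492] [ 0.4949 -0.0332  0.0205] [0.5363 0.0089 0.058 ]
board ((515.932373046875, -199.77639770507812), (111.02169799804688, 311.0505676269531), 80.23988342285156)
{'bbox': [390.1, 171.6, 37.6, 37.3], 'conf': 0.75} [ 0.6121 -0.2171  0.019 ]
bottle [ 0.6461 -0.058   0.0212] [ 0.6887 -0.0161  0.1264]
```

```bash
cat > plan.py <<'E'
from fit import *
from scipy.spatial.transform import Rotation as Ro
DOWN=np.array([[-1,0,0],[0,1,0],[0,0,-1.]])
def bedR(v): return viseR(v[2])@B@np.diag([-1,1,-1.])
def plan(pos,R,n=None,o=None):
    o=o or env.observe(); p0,R0=o["position"],o["tool_rot"]
    w=Ro.from_matrix(R0.T@R).as_rotvec(); dp=np.array(pos)-p0
    n=n or int(np.ceil(max(np.linalg.norm(dp)/.035,np.linalg.norm(w)/.11,1)))
    S=sum(R0@Ro.from_rotvec(w/n*k).as_matrix() for k in range(n))
    print(n,"rows of",(np.linalg.solve(S,dp)*1000).round(1),(w/n).round(4),"| pos",p0.round(4),"t",round(o["time_s"],2))
E
python3 -c "
from plan import *
plan([.517,-.010,.22],DOWN)"
```

```text
19 rows of [-23.1 -25.1   0.6] [-0.      0.     -0.0153] | pos [0.1577 0.5269 0.2313] t 1.7
```

servo_tool:
  deltas: "1 -23.1 -25.1 0.6 0 0 -0.0153;1 -23.1 -25.1 0.6 0 0 -0.0153;1 -23.1 -25.1 0.6 0 0 -0.0153;1 -23.1 -25.1 0.6 0 0 -0.0153;1 -23.1 -25.1 0.6 0 0 -0.0153;1 -23.1 -25.1 0.6 0 0 -0.0153;1 -23.1 -25.1 0.6 0 0 -0.0153"

```text
time_s: 2.28
position: [0.2722, 0.3159, 0.2273]
tool_rot: [[-0.983, 0.181, 0.0], [0.181, 0.983, 0.0], [-0.0, 0.0, -1.0]]
ft_force: [0.6, 0.3, -0.5]
grip_width: 0.0857
gripper_force: 0.0
```

servo_tool:
  deltas: "1 -23.1 -25.1 0.6 0 0 -0.0153;1 -23.1 -25.1 0.6 0 0 -0.0153;1 -23.1 -25.1 0.6 0 0 -0.0153;1 -23.1 -25.1 0.6 0 0 -0.0153"

```text
time_s: 2.62
position: [0.3476, 0.2019, 0.2249]
tool_rot: [[-0.993, 0.121, 0.001], [0.121, 0.993, 0.0], [-0.001, 0.0, -1.0]]
ft_force: [0.2, 0.7, 0.2]
grip_width: 0.0853
gripper_force: 0.0
```

Run:
```python
from plan import *
p=env.get_image("wrist"); cv2.imwrite("pics/w1.png",p["img"][:,:,::-1]); o=env.observe()
T=np.linalg.inv(p["world_to_cam"]); print(T, p["camera_matrix"], o["position"])
print(o["tool_rot"].T@(T[:3,3]-o["position"]))
for t in ["mallet","pin_top","jaw_knob","goblet","fixed_lip"]:
    for r in env.spot_point(t,p)[:2]: print(t,r)
plan([.517,-.010,.22],DOWN)
```

```text
[[ 0.1219  0.9401  0.3185  0.2638]
 [ 0.9925 -0.1154 -0.0392  0.2112]
 [-0.0001  0.3209 -0.9471  0.367 ]
 [ 0.      0.      0.      1.    ]] [[325.1923   0.     280.2933]
 [  0.     325.1923 207.1684]
 [  0.       0.       1.    ]] [0.3509 0.1984 0.2248]
[ 0.0877  0.0017 -0.1424]
mallet {'uv': [149.8, 303.3], 'conf': 0.71}
pin_top {'uv': [366.3, 309.9], 'conf': 0.45}
pin_top {'uv': [149.2, 302.7], 'conf': 0.34}
jaw_knob {'uv': [327.7, 324.0], 'conf': 0.95}
goblet {'uv': [52.6, 310.8], 'conf': 0.95}
goblet {'uv': [250.9, 314.0], 'conf': 0.66}
fixed_lip {'uv': [226.7, 320.6], 'conf': 0.66}
8 rows of [-23.1 -25.3   0.6] [ 0.     -0.     -0.0152] | pos [0.3465 0.2041 0.2248] t 2.92
```

View pics/w1.png

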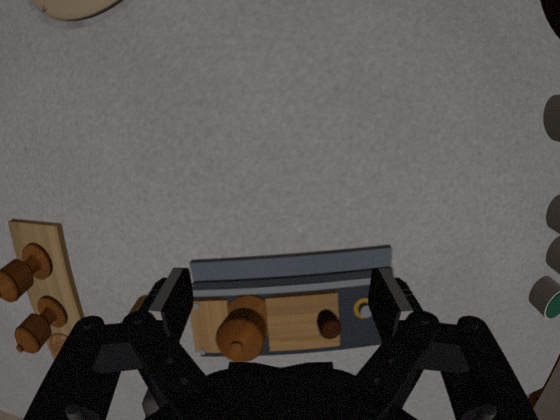

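The wrist view shows the vise from above: goblet (240,330), knob (328,322) and pin ring (362,308). I'm adding it to the vise fit.

```bash
cat >> fit.py <<'E'
def fproj(p,X):
    if abs(p["camera_matrix"][0,0]-325.19)>1: return proj(p,X)
    c=(p["world_to_cam"]@np.append(X,1))[:3]; r=np.hypot(c[0],c[1]); th=np.arctan2(r,c[2]); K=p["camera_matrix"]
    return np.array([K[0,2],K[1,2]])+K[0,0]*th*c[:2]/r
def fray(p,uv):
    K=p["camera_matrix"]; d=(np.array(uv)-[K[0,2],K[1,2]])/K[0,0]; th=np.linalg.norm(d)
    c=np.append(np.sin(th)*d/th,np.cos(th)); T=np.linalg.inv(p["world_to_cam"]); return T[:3,3],T[:3,:3]@c
def atz(p,uv,z):
    o,d=fray(p,uv); return o+d*(z-o[2])/d[2]
M={"pin_top":(0,.140,.018),"jaw_knob":(0,.09,.052),"fixed_lip":(0,-.0223,.012),"goblet":(0,0,0)}
def getobs(p,guess,M=M,tol=30):
    out=[]
    for t in M:
        for r in env.spot_point(t,p):
            e=np.linalg.norm(np.array(r["uv"])-fproj(p,bed2w(guess,M[t])))
            if r["conf"]>.3 and e<tol: out.append((p,t,np.array(r["uv"]))); break
    return out
def vfit(obs,g,M=M):
    f=lambda v:np.concatenate([(fproj(p,bed2w(v,M[t]))-uv)/(p["camera_matrix"][0,0]) for p,t,uv in obs])*500
    s=least_squares(f,g,loss="soft_l1"); return s.x,f(s.x).reshape(-1,2)
E
python3 - <<'E'
from plan import *
g=[.511,.145,-.04]; O={}
for n in ["wrist","scene","top"]:
    O[n]=getobs(env.get_image(n),g); x,r=vfit(O[n],g); print(n,x,[o[1] for o in O[n]],r.round(1).tolist())
x,r=vfit(sum(O.values(),[]),g); print("all",x)
p=O["wrist"][0][0]
r=[q for q in env.spot_in("mallet",p)][:1]; print(r)
E
```

```text
wrist [ 0.5062  0.1443 -0.0378] ['pin_top', 'jaw_knob', 'fixed_lip', 'goblet'] [[0.6, -0.8], [3.1, 1.4], [-0.9, 1.2], [-2.6, -1.0]]
scene [ 0.5074  0.1441 -0.0808] ['pin_top', 'jaw_knob', 'fixed_lip', 'goblet'] [[1.0, 2.7], [-1.6, -1.5], [0.4, -0.2], [-0.2, 0.0]]
top [0.5073 0.1418 0.0128] ['pin_top', 'jaw_knob', 'fixed_lip', 'goblet'] [[-1.6, -0.5], [-0.1, 1.4], [-0.0, 0.0], [2.8, -0.5]]
all [ 0.5068  0.1439 -0.0335]
[]
```

servo_tool:
  deltas: "1 -23.1 -25.3 0.6 0 0 -0.0152;1 -23.1 -25.3 0.6 0 0 -0.0152;1 -23.1 -25.3 0.6 0 0 -0.0152;1 -23.1 -25.3 0.6 0 0 -0.0152;1 0 0 0 0 0 0"

```text
time_s: 4.13
position: [0.432, 0.0898, 0.222]
tool_rot: [[-0.998, 0.065, 0.001], [0.065, 0.998, -0.001], [-0.001, -0.001, -1.0]]
ft_force: [-0.5, 0.4, 0.2]
grip_width: 0.0852
gripper_force: 0.0
```

Run:
```python
from plan import *
p=env.get_image("wrist"); cv2.imwrite("pics/w2.png",p["img"][:,:,::-1])
g=[.511,.145,-.04]; o=getobs(p,g); print(vfit(o,g),[a[1] for a in o])
for r in env.spot_point("mallet",p)[:2]: print(r,atz(p,r["uv"],0))
for r in env.spot_in("mallet",p)[:2]: print(r)
for r in env.spot_in("coaster",p)[:1]: print(r,atz(p,r["bbox"][:2],.019))
plan([.517,-.010,.22],DOWN)
```

```text
(array([ 0.5069,  0.1434, -0.034 ]), array([[ 1.1548,  0.2686],
       [-3.014 , -0.4468],
       [ 1.697 , -1.3743],
       [-0.7334,  7.4702]])) ['pin_top', 'jaw_knob', 'fixed_lip', 'goblet']
{'uv': [205.0, 244.6], 'conf': 0.92} [ 0.5146 -0.0119  0.    ]
{'uv': [88.6, 306.6], 'conf': 0.49} [ 0.6177 -0.229   0.    ]
{'bbox': [199.8, 260.6, 46.6, 62.3], 'conf': 0.91}
{'bbox': [91.3, 303.4, 47.6, 38.5], 'conf': 0.63} [ 0.5973 -0.2042  0.019 ]
4 rows of [-23.1 -25.2   0.6] [ 0.      0.0001 -0.0151] | pos [0.4285 0.0943 0.2225] t 4.53
```

View pics/w2.png

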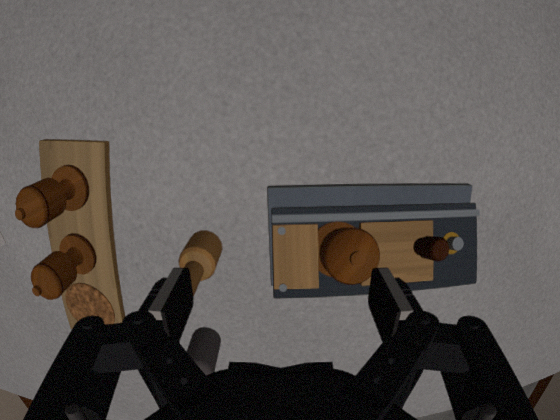

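The wrist view shows the mallet's foot at (205,240), the board's coaster at (90,303) and the vise at (370,240), all consistent with the fit. I'm going for the mallet now.

Run:
```python
from plan import *
plan([.516,-.011,.20],DOWN,5)
```

```text
5 rows of [-18.3 -20.4   4.5] [ 0.      0.     -0.0121] | pos [0.4285 0.0943 0.2225] t 4.53
```

servo_tool:
  deltas: "1 -18.3 -20.4 4.5 0 0 -0.0121;1 -18.3 -20.4 4.5 0 0 -0.0121;1 -18.3 -20.4 4.5 0 0 -0.0121;1 -18.3 -20.4 4.5 0 0 -0.0121;1 -18.3 -20.4 4.5 0 0 -0.0121;1 0 0 10 0 0 0;1 0 0 10 0 0 0;1 0 0 0 0 0 0"

```text
time_s: 5.2
position: [0.5157, -0.0114, 0.1781]
tool_rot: [[-1.0, 0.001, -0.003], [0.001, 1.0, 0.001], [0.003, 0.001, -1.0]]
ft_force: [0.9, 0.6, 0.5]
grip_width: 0.0856
gripper_force: 0.0
```

Run:
```python
from plan import *
p=env.get_image("wrist")
for r in env.spot_point("mallet",p)[:2]: print(r,atz(p,r["uv"],0))
plan([.516,-.011,.08],DOWN)
```

```text
{'uv': [279.4, 184.9], 'conf': 0.78} [ 0.5152 -0.013   0.    ]
3 rows of [ 0.1  0.1 33.3] [ 0.     -0.0001 -0.0002] | pos [ 0.5164 -0.0113  0.18  ] t 5.3
```

servo_tool:
  deltas: "1 0 -0.4 25 0 0 0;1 0 -0.4 25 0 0 0;1 0 -0.4 25 0 0 0;1 0 0 25 0 0 0;1 0 0 0 0 0 0;0 0 0 0 0 0 0;0 0 0 0 0 0 0;0 0 0 0 0 0 0"
  newtons: 70

```text
time_s: 5.97
position: [0.5174, -0.013, 0.0817]
tool_rot: [[-1.0, 0.001, 0.003], [0.001, 1.0, -0.001], [-0.003, -0.001, -1.0]]
ft_force: [0.3, -0.3, -0.1]
grip_width: 0.0518
gripper_force: 0.0
```

servo_tool:
  deltas: "0 0 0 0 0 0 0;0 0 0 0 0 0 0;0 0 0 0 0 0 0;0 0 0 0 0 0 0"

```text
time_s: 6.3
position: [0.5169, -0.0127, 0.0808]
tool_rot: [[-1.0, 0.001, 0.002], [0.001, 1.0, 0.0], [-0.002, 0.0, -1.0]]
ft_force: [-0.5, 2.4, 6.3]
grip_width: 0.0206
gripper_force: 68.1
```

servo_tool:
  deltas: "0 0 0 -8 0 0 0;0 0 0 -30 0 0 0;0 0 0 -38 0 0 0;0 0 0 -38 0 0 0;0 0 0 -38 0 0 0;0 0 0 -38 0 0 0;0 0 0 0 0 0 0;0 0 0 0 0 0 0"

```text
time_s: 6.97
position: [0.5165, -0.0131, 0.2713]
tool_rot: [[-1.0, 0.001, 0.003], [0.001, 1.0, -0.001], [-0.003, -0.001, -1.0]]
ft_force: [0.3, 0.6, -5.4]
grip_width: 0.0204
gripper_force: 69.2
```

Run:
```python
from plan import *
v=[.507,.1437,-.035]
plan(bed2w(v,[0,.143,.0805+.085]),bedR(v),12)
```

```text
12 rows of [ 6.8 25.1  4.5] [ 0.0005 -0.0314  0.0028] | pos [ 0.5165 -0.0131  0.2713] t 6.97
```

Run:
```python
from plan import *
v=[.507,.1437,-.035]
plan(bed2w(v,[0,.143,.25]),bedR(v),12)
```

```text
12 rows of [ 8.3 25.1 -2.4] [ 0.0005 -0.0314  0.0028] | pos [ 0.5165 -0.0131  0.2713] t 6.97
```

servo_tool:
  deltas: "0 8.3 25.1 -2.4 0.0005 -0.0314 0.0028;0 8.3 25.1 -2.4 0.0005 -0.0314 0.0028;0 8.3 25.1 -2.4 0.0005 -0.0314 0.0028;0 8.3 25.1 -2.4 0.0005 -0.0314 0.0028;0 8.3 25.1 -2.4 0.0005 -0.0314 0.0028;0 8.3 25.1 -2.4 0.0005 -0.0314 0.0028"

```text
time_s: 7.47
position: [0.4653, 0.139, 0.2779]
tool_rot: [[-0.983, 0.019, 0.184], [0.018, 1.0, -0.005], [-0.184, -0.002, -0.983]]
ft_force: [0.7, 0.4, -5.6]
grip_width: 0.0204
gripper_force: 69.7
```

servo_tool:
  deltas: "0 8.3 25.1 -2.4 0.0005 -0.0314 0.0028;0 8.3 25.1 -2.4 0.0005 -0.0314 0.0028;0 8.3 25.1 -2.4 0.0005 -0.0314 0.0028;0 8.3 25.1 -2.4 0.0005 -0.0314 0.0028;0 8.3 25.1 -2.4 0.0005 -0.0314 0.0028;0 8.3 25.1 -2.4 0.0005 -0.0314 0.0028;0 0 0 0 0 0 0;0 0 0 0 0 0 0"

```text
time_s: 8.13
position: [0.4173, 0.2905, 0.2782]
tool_rot: [[-0.931, 0.032, 0.363], [0.029, 0.999, -0.014], [-0.363, -0.002, -0.932]]
ft_force: [0.9, -0.3, -5.3]
grip_width: 0.0202
gripper_force: 70.0
```

Run:
```python
from plan import *
v=[.507,.1437,-.035]
p=env.get_image("wrist"); cv2.imwrite("pics/w3.png",p["img"][:,:,::-1])
for t in ["pin_top","jaw_knob","mallet","goblet","fixed_lip"]:
    for r in env.spot_point(t,p)[:1]: print(t,r, fproj(p,bed2w(v,M[t])) if t in M else "")
plan(bed2w(v,[0,.143,.0805+.028]),bedR(v),5)
```

```text
pin_top {'uv': [277.6, 177.7], 'conf': 0.71} [278.2781 177.9487]
jaw_knob {'uv': [175.3, 154.7], 'conf': 0.62} [231.8422 185.1072]
mallet {'uv': [282.4, 215.8], 'conf': 0.76} 
goblet {'uv': [9.2, 178.8], 'conf': 0.72} [168.9831 175.5599]
fixed_lip {'uv': [148.3, 177.5], 'conf': 0.72} [149.7431 178.0345]
5 rows of [-0.2  0.2 28. ] [-0.0001 -0.0008 -0.0003] | pos [0.4195 0.289  0.2804] t 8.43
```

View pics/w3.png

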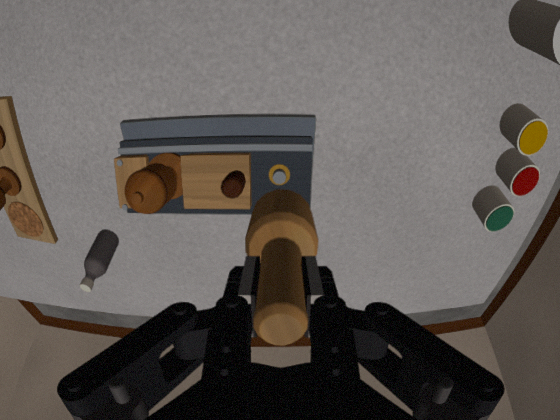

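The wrist view shows the pin at (279,178) and the knob at (233,184), right where the fit predicts them (278,178 and 232,185). Lowering onto the pin.

servo_tool:
  deltas: "0 -0.2 0.2 28 0 -0.0008 0;0 -0.2 0.2 28 0 -0.0008 0;0 -0.2 0.2 28 0 -0.0008 0;0 -0.2 0.2 28 0 -0.0008 0;0 -0.2 0.2 27 0 -0.0008 0;0 0 0 0 0 0 0;0 0 0 5 0 0 0;0 0 0 0 0 0 0"

```text
time_s: 9.1
position: [0.4737, 0.2888, 0.1477]
tool_rot: [[-0.928, 0.036, 0.372], [0.033, 0.999, -0.013], [-0.372, 0.001, -0.928]]
ft_force: [-0.9, -0.3, -3.9]
grip_width: 0.0203
gripper_force: 70.0
```

servo_tool:
  deltas: "0 0 0 5 0 0 0;0 0 0 5 0 0 0;0 0 0 0 0 0 0"

```text
time_s: 9.35
position: [0.4775, 0.2892, 0.1388]
tool_rot: [[-0.927, 0.035, 0.374], [0.033, 0.999, -0.012], [-0.374, 0.001, -0.928]]
ft_force: [-0.2, 0.1, -3.3]
grip_width: 0.0204
gripper_force: 70.3
```

servo_tool:
  deltas: "0 0 0 5 0 0 0;0 0 0 4 0 0 0;0 0 0 0 0 0 0"

```text
time_s: 9.6
position: [0.4807, 0.2891, 0.1303]
tool_rot: [[-0.927, 0.035, 0.373], [0.033, 0.999, -0.012], [-0.373, 0.001, -0.928]]
ft_force: [-0.7, 0.0, -1.8]
grip_width: 0.0203
gripper_force: 70.4
```

Run:
```python
from plan import *
v=[.507,.1437,-.035]; o=env.observe(); print("bed TCP",((o["position"]-[v[0],v[1],.05])@viseR(v[2])@B*1000).round(1),o["ft_force"],o["grip_width"])
```

```text
bed TCP [  0.7 144.4  86.2] [-0.7428  0.0446 -1.7679] 0.020318068183564443
```

Run:
```python
from plan import *
p=env.get_image("scene"); q=env.get_image("wrist")
a=cv2.resize(p["img"][180:380,230:430],(600,600),interpolation=cv2.INTER_CUBIC)
cv2.imwrite("pics/s4.png",a[:,:,::-1])
```

```text
(no output)
```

View pics/s4.png

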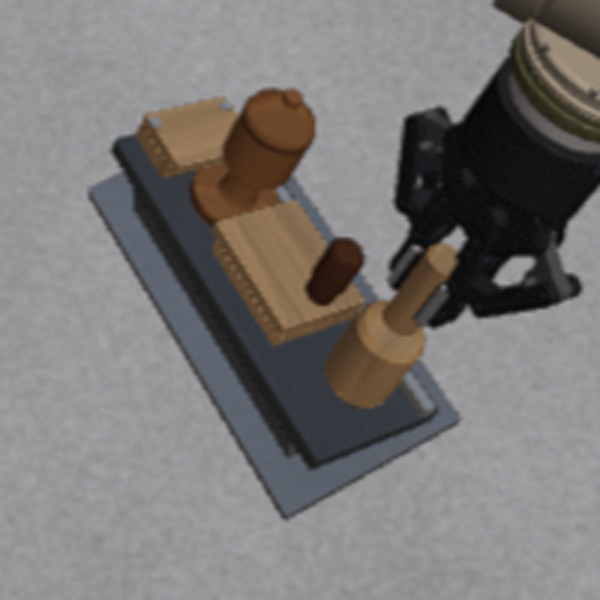

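The crop shows the mallet head over the pin (about 365,385), clear of the knob. The force is still low, so I keep pressing in small steps.

servo_tool:
  deltas: "0 0 0 3 0 0 0"

```text
time_s: 9.78
position: [0.4818, 0.2891, 0.1281]
tool_rot: [[-0.927, 0.035, 0.374], [0.033, 0.999, -0.012], [-0.374, 0.001, -0.928]]
ft_force: [-5.5, -0.1, 8.3]
grip_width: 0.0204
gripper_force: 71.4
```

servo_tool:
  deltas: "0 0 0 3 0 0 0"

```text
time_s: 9.87
position: [0.4831, 0.2894, 0.1263]
tool_rot: [[-0.926, 0.035, 0.375], [0.033, 0.999, -0.011], [-0.375, 0.002, -0.927]]
ft_force: [-18.1, 0.4, 35.4]
grip_width: 0.0204
gripper_force: 74.3
```

servo_tool:
  deltas: "0 0 0 1 0 0 0;0 0 0 -10 0 0 0;0 0 0 -35 0 0 0;0 0 0 -40 0 0 0;0 0 0 -40 0 0 0;0 0 0 -40 0 0 0;0 0 0 0 0 0 0;0 0 0 0 0 0 0"

```text
time_s: 10.53
position: [0.4213, 0.291, 0.2777]
tool_rot: [[-0.927, 0.034, 0.374], [0.033, 0.999, -0.011], [-0.374, 0.002, -0.927]]
ft_force: [-0.9, -0.2, -5.1]
grip_width: 0.0205
gripper_force: 69.9
```

Run:
```python
from plan import *
v=[.507,.1437,-.035]
p=env.get_image("wrist"); cv2.imwrite("pics/w5.png",cv2.resize(p["img"][100:240,100:340],(720,420),interpolation=cv2.INTER_CUBIC)[:,:,::-1])
for t in ["pin_top","jaw_knob"]:
    for r in env.spot_point(t,p)[:1]: print(t,r)
print(fproj(p,bed2w(v,[0,.14,.018])),fproj(p,bed2w(v,[0,.14,.002])))
plan([.5165,-.0125,.275],DOWN,12)
```

```text
pin_top {'uv': [278.5, 169.5], 'conf': 0.54}
jaw_knob {'uv': [228.6, 180.7], 'conf': 0.7}
[277.0604 173.2233] [277.1676 170.2818]
12 rows of [ -8.3 -25.1   1.7] [-0.0007  0.0314 -0.0029] | pos [0.4213 0.2903 0.274 ] t 10.68
```

View pics/w5.png

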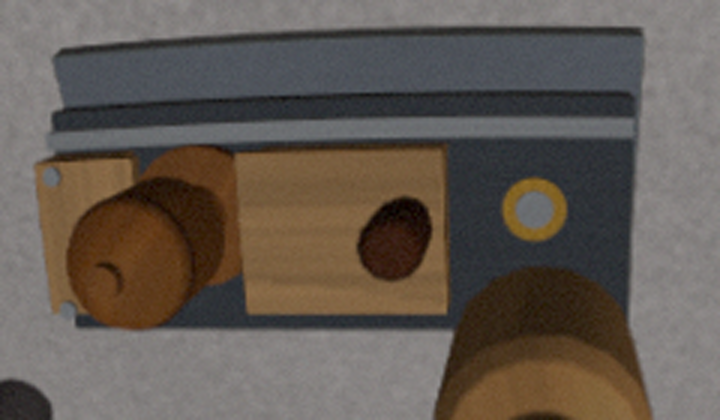

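The pin now sits flush in its ring at (534,208) of the crop, so it is down. Returning the mallet.

servo_tool:
  deltas: "0 -8.3 -25.1 1.7 -0.0007 0.0314 -0.0029;0 -8.3 -25.1 1.7 -0.0007 0.0314 -0.0029;0 -8.3 -25.1 1.7 -0.0007 0.0314 -0.0029;0 -8.3 -25.1 1.7 -0.0007 0.0314 -0.0029;0 -8.3 -25.1 1.7 -0.0007 0.0314 -0.0029;0 -8.3 -25.1 1.7 -0.0007 0.0314 -0.0029"

```text
time_s: 11.18
position: [0.4681, 0.1372, 0.2796]
tool_rot: [[-0.982, 0.018, 0.186], [0.017, 1.0, -0.004], [-0.186, -0.001, -0.982]]
ft_force: [1.0, 0.3, -4.5]
grip_width: 0.0202
gripper_force: 70.2
```

servo_tool:
  deltas: "0 -8.3 -25.1 1.7 -0.0007 0.0314 -0.0029;0 -8.3 -25.1 1.7 -0.0007 0.0314 -0.0029;0 -8.3 -25.1 1.7 -0.0007 0.0314 -0.0029;0 -8.3 -25.1 1.7 -0.0007 0.0314 -0.0029;0 -8.3 -25.1 1.7 -0.0007 0.0314 -0.0029;0 -8.3 -25.1 1.7 -0.0007 0.0314 -0.0029;0 0 0 0 0 0 0;0 0 0 0 0 0 0"

```text
time_s: 11.85
position: [0.5174, -0.0137, 0.2745]
tool_rot: [[-1.0, 0.002, 0.0], [0.002, 1.0, 0.003], [-0.0, 0.003, -1.0]]
ft_force: [-0.8, 0.7, -5.1]
grip_width: 0.0203
gripper_force: 70.4
```

Run:
```python
from plan import *
plan([.5165,-.0125,.092],DOWN,6)
```

```text
6 rows of [ 0.2  0.1 30.4] [ 0.0005  0.     -0.0004] | pos [ 0.5174 -0.0137  0.2745] t 11.85
```

servo_tool:
  deltas: "0 0.2 0.1 30 0.0005 0 0;0 0.2 0.1 30 0.0005 0 0;0 0.2 0.1 30 0.0005 0 0;0 0.2 0.1 30 0.0005 0 0;0 0.2 0.1 30 0.0005 0 0;0 0.2 0.1 30 0.0005 0 0;0 0 0 5 0 0 0;0 0 0 0 0 0 0"

```text
time_s: 12.52
position: [0.5154, -0.0107, 0.0904]
tool_rot: [[-1.0, -0.001, -0.0], [-0.001, 1.0, 0.0], [0.0, 0.0, -1.0]]
ft_force: [0.3, -0.4, -4.3]
grip_width: 0.0202
gripper_force: 70.4
```

servo_tool:
  deltas: "0 0 0 3 0 0 0;0 0 0 2 0 0 0;0 0 0 1.5 0 0 0;0 0 0 0 0 0 0"

```text
time_s: 12.85
position: [0.5169, -0.0115, 0.0862]
tool_rot: [[-1.0, -0.0, 0.006], [-0.0, 1.0, -0.001], [-0.006, -0.001, -1.0]]
ft_force: [0.7, 0.5, -4.5]
grip_width: 0.0202
gripper_force: 70.4
```

servo_tool:
  deltas: "0 0 0 1.5 0 0 0;0 0 0 1 0 0 0;0 0 0 0 0 0 0"

```text
time_s: 13.1
position: [0.5165, -0.0115, 0.083]
tool_rot: [[-1.0, -0.0, 0.004], [-0.0, 1.0, -0.001], [-0.004, -0.001, -1.0]]
ft_force: [-0.1, 0.3, -4.6]
grip_width: 0.0201
gripper_force: 70.4
```

servo_tool:
  deltas: "0 0 0 1.5 0 0 0;0 0 0 0 0 0 0"

```text
time_s: 13.27
position: [0.5165, -0.0115, 0.0813]
tool_rot: [[-1.0, -0.0, 0.004], [-0.0, 1.0, -0.001], [-0.004, -0.001, -1.0]]
ft_force: [-0.8, 0.3, -4.1]
grip_width: 0.0201
gripper_force: 70.4
```

servo_tool:
  deltas: "0 0 0 0.8 0 0 0;0 0 0 0 0 0 0"

```text
time_s: 13.43
position: [0.5166, -0.0115, 0.0806]
tool_rot: [[-1.0, -0.0, 0.004], [-0.0, 1.0, -0.001], [-0.004, -0.001, -1.0]]
ft_force: [0.4, 1.2, -4.9]
grip_width: 0.0203
gripper_force: 70.5
```

servo_tool:
  deltas: "0 0 0 0.7 0 0 0;0 0 0 0 0 0 0"

```text
time_s: 13.6
position: [0.5167, -0.0115, 0.0805]
tool_rot: [[-1.0, -0.0, 0.005], [-0.0, 1.0, -0.001], [-0.005, -0.001, -1.0]]
ft_force: [-2.1, 0.8, 2.9]
grip_width: 0.0204
gripper_force: 71.3
```

servo_tool:
  deltas: "0.5 0 0 0 0 0 0;1 0 0 0 0 0 0;1 0 0 0 0 0 0;1 0 0 0 0 0 0;1 0 0 0 0 0 0;1 0 0 0 0 0 0;1 0 0 -20 0 0 0;1 0 0 -30 0 0 0"

```text
time_s: 14.27
position: [0.5151, -0.0112, 0.1285]
tool_rot: [[-1.0, -0.0, -0.002], [-0.0, 1.0, 0.0], [0.002, 0.0, -1.0]]
ft_force: [0.0, 0.2, -0.7]
grip_width: 0.0854
gripper_force: 0.0
```

servo_tool:
  deltas: "1 0 0 -35 0 0 0;1 0 0 -35 0 0 0;1 0 0 -35 0 0 0;1 0 0 -20 0 0 0;1 0 0 0 0 0 0"

```text
time_s: 14.68
position: [0.5172, -0.0116, 0.2596]
tool_rot: [[-1.0, -0.001, 0.013], [-0.001, 1.0, -0.003], [-0.013, -0.003, -1.0]]
ft_force: [0.0, 0.1, 0.2]
grip_width: 0.0856
gripper_force: 0.0
```

Run:
```python
from plan import *
p=env.get_image("wrist")
for r in env.spot_point("mallet",p)[:2]: print(r,atz(p,r["uv"],0))
for t in ["scene","top"]:
    q=env.get_image(t); C=cloud(q).reshape(-1,3); m=(C[:,2]>.115)&(C[:,2]<.14)&(abs(C[:,0]-.515)<.05)&(abs(C[:,1])<.04); print(t,C[m].mean(0),m.sum())
v=[.507,.1437,-.035]
plan(bed2w(v,[0,.09,.15]),bedR(v),12)
```

```text
{'uv': [280.9, 162.9], 'conf': 0.7} [ 0.5134 -0.0125  0.    ]
scene [ 0.5205 -0.0083  0.1228] 95
top [ 0.5155 -0.0129  0.1249] 81
12 rows of [ 6.3 20.5  4.3] [ 0.0005 -0.0315  0.0029] | pos [ 0.5154 -0.0112  0.2536] t 14.88
```

Run:
```python
from plan import *
v=[.507,.1437,-.035]
plan(bed2w(v,[0,.092,.20]),bedR(v),10)
```

```text
10 rows of [ 8.5 24.8  0.3] [ 0.0006 -0.0378  0.0035] | pos [ 0.5154 -0.0112  0.2536] t 14.88
```

servo_tool:
  deltas: "1 8.5 24.8 0.3 0.0006 -0.0378 0.0035;1 8.5 24.8 0.3 0.0006 -0.0378 0.0035;1 8.5 24.8 0.3 0.0006 -0.0378 0.0035;1 8.5 24.8 0.3 0.0006 -0.0378 0.0035;1 8.5 24.8 0.3 0.0006 -0.0378 0.0035"

```text
time_s: 15.3
position: [0.4736, 0.1139, 0.2485]
tool_rot: [[-0.981, 0.018, 0.191], [0.017, 1.0, -0.005], [-0.191, -0.002, -0.982]]
ft_force: [1.2, 0.4, -0.6]
grip_width: 0.0854
gripper_force: 0.0
```

servo_tool:
  deltas: "0.6 8.5 24.8 0.3 0.0006 -0.0378 0.0035;0.6 8.5 24.8 0.3 0.0006 -0.0378 0.0035;0.6 8.5 24.8 0.3 0.0006 -0.0378 0.0035;0.6 8.5 24.8 0.3 0.0006 -0.0378 0.0035;0.6 8.5 24.8 0.3 0.0006 -0.0378 0.0035;0.6 0 0 0 0 0 0;0.6 0 0 0 0 0 0;0.6 0 0 0 0 0 0"

```text
time_s: 15.97
position: [0.437, 0.2376, 0.2362]
tool_rot: [[-0.928, 0.035, 0.371], [0.032, 0.999, -0.014], [-0.371, -0.001, -0.929]]
ft_force: [0.4, -0.0, 0.1]
grip_width: 0.0514
gripper_force: 0.0
```

Run:
```python
from plan import *
v=[.507,.1437,-.035]
p=env.get_image("wrist"); g=v
o=getobs(p,g,dict(M,pin_top=(0,.14,.002))); print(vfit(o,g,dict(M,pin_top=(0,.14,.002))),[a[1] for a in o])
plan(bed2w(v,[0,.092,.035]),bedR(v),6)
```

```text
(array([ 0.5015,  0.1442, -0.0751]), array([[ 1.3312,  1.1518],
       [ 0.0925, -1.847 ],
       [-2.8744,  0.5861]])) ['pin_top', 'jaw_knob', 'goblet']
6 rows of [ 0.3  0.2 27.6] [-0.0001  0.0003 -0.0002] | pos [0.4375 0.2371 0.2369] t 16.22
```

servo_tool:
  deltas: "0.6 0.3 0.2 30 0 0 0;0.6 0.3 0.2 30 0 0 0;0.6 0.3 0.2 30 0 0 0;0.6 0.3 0.2 30 0 0 0;0.6 0.3 0.2 25 0 0 0;0.6 0.3 0.2 15 0 0 0;0.6 0 0 0 0 0 0;0.6 0 0 0 0 0 0"
  newtons: 40

```text
time_s: 16.88
position: [0.4952, 0.2365, 0.0876]
tool_rot: [[-0.928, 0.036, 0.372], [0.033, 0.999, -0.014], [-0.372, -0.001, -0.928]]
ft_force: [-0.3, 0.2, 0.7]
grip_width: 0.0514
gripper_force: 0.0
```

servo_tool:
  deltas: "0.4 0 0 0 0 0 0;0 0 0 0 0 0 0;0 0 0 0 0 0 0;0 0 0 0 0 0 0;0 0 0 0 0 0 0"

```text
time_s: 17.3
position: [0.4952, 0.237, 0.0894]
tool_rot: [[-0.926, 0.035, 0.375], [0.032, 0.999, -0.013], [-0.375, 0.0, -0.927]]
ft_force: [-2.2, -2.1, 5.0]
grip_width: 0.0227
gripper_force: 38.9
```

```bash
cat >> plan.py <<'E'
def bedpos(v):
    o=env.observe(); print("bed TCP",((o["position"]-[v[0],v[1],.05])@viseR(v[2])@B*1000).round(1),o["ft_force"].round(1),o["grip_width"].round(4),o["gripper_force"])
E
python3 -c "
from plan import *
bedpos([.507,.1437,-.035])"
```

```text
Traceback (most recent call last):
  File "plan.py", line 12, in bedpos
    o=env.observe(); print("bed TCP",((o["position"]-[v[0],v[1],.05])@viseR(v[2])@B*1000).round(1),o["ft_force"].round(1),o["grip_width"].round(4),o["gripper_force"])
                                                                                                                          ^^^^^^^^^^^^^^^^^^^^^
AttributeError: 'float' object has no attribute 'round'
```

servo_tool:
  deltas: "0 0 6 0 0 0 0;0 0 7 0 0 0 0;0 0 8 0 0 0 0;0 0 8 0 0 0 0;0 0 6 0 0 0 0;0 0 0 0 0 0 0"

```text
time_s: 17.8
position: [0.4966, 0.2724, 0.0894]
tool_rot: [[-0.926, 0.034, 0.375], [0.032, 0.999, -0.013], [-0.375, -0.0, -0.927]]
ft_force: [-2.1, -0.6, 4.0]
grip_width: 0.0225
gripper_force: 39.1
```

```bash
sed -i 's/o\["grip_width"\].round(4)/o["grip_width"]/' plan.py
python3 -c "
from plan import *
bedpos([.507,.1437,-.035])"
```

```text
bed TCP [  0.8 128.3  42.1] [-2.1 -0.6  4. ] 0.022545441852487275 39.09470869693905
```

servo_tool:
  deltas: "0 0 5 0 0 0 0;0 0 3 0 0 0 0;0 0 0 0 0 0 0"

```text
time_s: 18.05
position: [0.4969, 0.28, 0.0894]
tool_rot: [[-0.926, 0.034, 0.375], [0.032, 0.999, -0.013], [-0.375, -0.0, -0.927]]
ft_force: [-0.5, -3.6, 5.7]
grip_width: 0.0228
gripper_force: 39.3
```

servo_tool:
  deltas: "0 0 2 0 0 0 0;0 0 0 0 0 0 0"

```text
time_s: 18.22
position: [0.4969, 0.281, 0.0894]
tool_rot: [[-0.927, 0.035, 0.374], [0.032, 0.999, -0.015], [-0.375, -0.002, -0.927]]
ft_force: [-0.8, -9.9, 6.8]
grip_width: 0.0226
gripper_force: 39.7
```

servo_tool:
  deltas: "0 0 1.5 0 0 0 0;0 0 0 0 0 0 0"

```text
time_s: 18.38
position: [0.4969, 0.2812, 0.0893]
tool_rot: [[-0.927, 0.036, 0.373], [0.031, 0.999, -0.017], [-0.374, -0.004, -0.928]]
ft_force: [-0.0, -18.5, 9.0]
grip_width: 0.0225
gripper_force: 40.1
```

servo_tool:
  deltas: "0.3 0 0 0 0 0 0;0.6 0 0 0 0 0 0;0.6 0 0 0 0 0 0;0.6 0 0 0 0 0 0;0.6 0 0 -20 0 0 0;0.6 0 0 -35 0 0 0;0.6 0 0 -35 0 0 0;1 0 0 -35 0 0 0"

```text
time_s: 19.05
position: [0.4491, 0.2853, 0.2051]
tool_rot: [[-0.928, 0.034, 0.372], [0.032, 0.999, -0.013], [-0.372, -0.0, -0.928]]
ft_force: [-0.0, 0.1, -1.1]
grip_width: 0.0618
gripper_force: 0.0
```

Run:
```python
from plan import *
v=[.507,.1453,-.035]
plan(bed2w(v,[0,.003,.19]),bedR(v))
```

```text
4 rows of [ -0.2 -33.7  -5.7] [0.     0.0003 0.0001] | pos [0.4491 0.2853 0.2051] t 19.05
```

servo_tool:
  deltas: "1 0 0 -24 0 0 0;1 0 -34 0 0 0 0;1 0 -34 0 0 0 0;1 0 -34 0 0 0 0;1 0 -33 0 0 0 0;1 0 0 0 0 0 0;1 0 0 0 0 0 0"

```text
time_s: 19.63
position: [0.4365, 0.1494, 0.2265]
tool_rot: [[-0.927, 0.038, 0.373], [0.035, 0.999, -0.014], [-0.374, 0.0, -0.928]]
ft_force: [0.3, -0.3, 0.3]
grip_width: 0.0853
gripper_force: 0.0
```

Run:
```python
from plan import *
v=[.507,.1453,-.035]; N={"goblet":(0,0,0),"jaw_knob":(0,.135,.052),"fixed_lip":M["fixed_lip"]}
p=env.get_image("wrist"); I=p["img"].copy()
for t in N:
    for r in env.spot_point(t,p)[:2]: print(t,r,fproj(p,bed2w(v,N[t])))
print(env.spot_in("goblet",p)[:1])
for X in [(0,0,.106),(0,.024,.082),(0,-.024,.082),(.024,0,.082),(-.024,0,.082),(0,.135,.068),(0,.135,.052)]:
    cv2.circle(I,tuple(np.round(fproj(p,bed2w(v,X))).astype(int).tolist()),2,(0,255,0),-1)
cv2.imwrite("pics/w6.png",I[:,:,::-1])
bedpos(v); plan(bed2w(v,[0,.0015,.042]),bedR(v),6)
```

```text
goblet {'uv': [277.7, 176.7], 'conf': 0.7} [279.782  181.4193]
goblet {'uv': [29.2, 122.9], 'conf': 0.68} [279.782  181.4193]
jaw_knob {'uv': [415.9, 196.2], 'conf': 0.87} [420.2037 196.024 ]
fixed_lip {'uv': [254.7, 182.1], 'conf': 0.65} [257.9062 184.421 ]
[{'bbox': [21.9, 137.2, 42.1, 65.8], 'conf': 0.9}]
bed TCP [ -0.5   3.8 189.7] [-0.6 -0.4  0.4] 0.08546220145436689 0.0
6 rows of [-0.1 -0.4 24.6] [0.0001 0.0003 0.0003] | pos [0.4363 0.1516 0.226 ] t 19.88
```

View pics/w6.png

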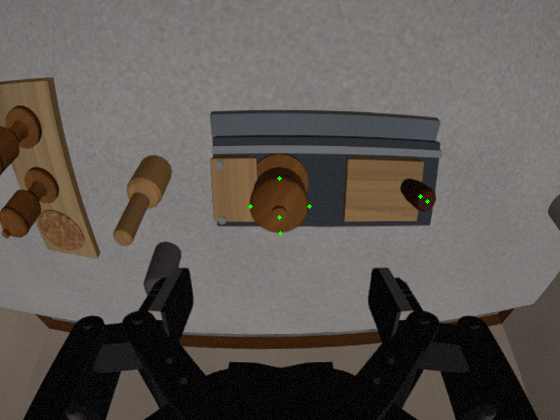

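The wrist view shows the jaw open, and the predicted goblet points (finial at 279,217, bowl edges at columns 250 and 309) lie on the goblet. Descending on the bowl.

servo_tool:
  deltas: "1 -0.1 -0.4 30 0 0 0;1 -0.1 -0.4 30 0 0 0;1 -0.1 -0.4 30 0 0 0;1 -0.1 -0.4 25 0 0 0;1 -0.1 -0.4 20 0 0 0;1 0 0 12 0 0 0;1 0 0 0 0 0 0;1 0 0 0 0 0 0"
  newtons: 30

```text
time_s: 20.55
position: [0.4914, 0.1473, 0.0895]
tool_rot: [[-0.928, 0.034, 0.371], [0.031, 0.999, -0.013], [-0.372, -0.0, -0.928]]
ft_force: [-0.2, 0.3, -0.2]
grip_width: 0.0854
gripper_force: 0.0
```

Run:
```python
from plan import *
bedpos([.507,.1453,-.035])
```

```text
bed TCP [ 0.1  1.5 42.5] [-0.2  0.3 -0.2] 0.08536028367286527 0.0
```

servo_tool:
  deltas: "0.7 0 0 0 0 0 0;0.6 0 0 0 0 0 0;0.55 0 0 0 0 0 0;0.5 0 0 0 0 0 0;0.45 0 0 0 0 0 0;0.4 0 0 0 0 0 0;0.4 0 0 0 0 0 0"

```text
time_s: 21.13
position: [0.4916, 0.1469, 0.0909]
tool_rot: [[-0.927, 0.035, 0.374], [0.032, 0.999, -0.013], [-0.374, 0.0, -0.927]]
ft_force: [-3.8, 1.8, 5.5]
grip_width: 0.0472
gripper_force: 30.1
```

servo_tool:
  deltas: "0.3 0 0 0 0 0 0;0.3 0 0 0 0 0 0;0.3 0 0 0 0 0 0"

```text
time_s: 21.38
position: [0.4916, 0.1469, 0.0909]
tool_rot: [[-0.927, 0.035, 0.374], [0.032, 0.999, -0.013], [-0.374, 0.0, -0.927]]
ft_force: [-3.8, 1.5, 6.6]
grip_width: 0.0475
gripper_force: 30.1
```

servo_tool:
  deltas: "0.3 0 0 -1 0 0 0;0.3 0 0 -0.5 0 0 0;0.3 0 0 0 0 0 0"

```text
time_s: 21.63
position: [0.491, 0.1466, 0.0915]
tool_rot: [[-0.927, 0.035, 0.373], [0.032, 0.999, -0.013], [-0.373, -0.0, -0.928]]
ft_force: [0.7, -0.2, -1.7]
grip_width: 0.0475
gripper_force: 31.3
```

servo_tool:
  deltas: "0.3 0 2 0 0 0 0;0.3 0 0 0 0 0 0"

```text
time_s: 21.8
position: [0.4911, 0.1488, 0.0913]
tool_rot: [[-0.927, 0.035, 0.373], [0.032, 0.999, -0.013], [-0.373, -0.0, -0.928]]
ft_force: [1.0, -0.5, -1.6]
grip_width: 0.0473
gripper_force: 31.3
```

servo_tool:
  deltas: "0.3 0 3 0 0 0 0;0.3 0 4 0 0 0 0;0.3 0 4 0 0 0 0;0.3 0 3 0 0 0 0;0.3 0 2 0 0 0 0;0.3 0 0 0 0 0 0"

```text
time_s: 22.3
position: [0.4917, 0.1651, 0.0913]
tool_rot: [[-0.927, 0.034, 0.373], [0.032, 0.999, -0.013], [-0.373, 0.0, -0.928]]
ft_force: [1.4, 0.7, -1.3]
grip_width: 0.0476
gripper_force: 31.3
```

servo_tool:
  deltas: "0.3 0 0 -5 0 0 0;0.3 0 0 -8 0 0 0;0.3 0 0 0 0 0 0"

```text
time_s: 22.55
position: [0.4864, 0.1648, 0.1046]
tool_rot: [[-0.927, 0.035, 0.373], [0.032, 0.999, -0.013], [-0.374, -0.0, -0.928]]
ft_force: [0.4, -0.4, -1.4]
grip_width: 0.0476
gripper_force: 31.7
```

servo_tool:
  deltas: "0.3 0 0 -25 0 0 0;0.3 0 0 -35 0 0 0;0.3 0 0 -35 0 0 0;0.3 0 0 -35 0 0 0;0.3 0 0 -20 0 0 0;0.3 0 0 0 0 0 0"

```text
time_s: 23.05
position: [0.4307, 0.1671, 0.2468]
tool_rot: [[-0.924, 0.034, 0.38], [0.032, 0.999, -0.012], [-0.38, 0.001, -0.925]]
ft_force: [0.5, -0.1, -2.2]
grip_width: 0.0477
gripper_force: 32.7
```

Run:
```python
from plan import *
D=viseR(-.17)@DOWN
plan([.58,-.15,.25],D,14)
```

```text
14 rows of [-12.7 -21.5   2.3] [0.002  0.0278 0.0096] | pos [0.4307 0.1671 0.2468] t 23.05
```

servo_tool:
  deltas: "0.3 -12.7 -21.5 2.3 0.002 0.0278 0.0096;0.3 -12.7 -21.5 2.3 0.002 0.0278 0.0096;0.3 -12.7 -21.5 2.3 0.002 0.0278 0.0096;0.3 -12.7 -21.5 2.3 0.002 0.0278 0.0096;0.3 -12.7 -21.5 2.3 0.002 0.0278 0.0096;0.3 -12.7 -21.5 2.3 0.002 0.0278 0.0096;0.3 -12.7 -21.5 2.3 0.002 0.0278 0.0096"

```text
time_s: 23.63
position: [0.5108, 0.0094, 0.2514]
tool_rot: [[-0.978, 0.104, 0.182], [0.103, 0.995, -0.014], [-0.183, 0.006, -0.983]]
ft_force: [-0.2, 0.2, -2.3]
grip_width: 0.047
gripper_force: 32.6
```

servo_tool:
  deltas: "0.3 -12.7 -21.5 2.3 0.002 0.0278 0.0096;0.3 -12.7 -21.5 2.3 0.002 0.0278 0.0096;0.3 -12.7 -21.5 2.3 0.002 0.0278 0.0096;0.3 -12.7 -21.5 2.3 0.002 0.0278 0.0096;0.3 -12.7 -21.5 2.3 0.002 0.0278 0.0096;0.3 -12.7 -21.5 2.3 0.002 0.0278 0.0096;0.3 -12.7 -21.5 2.3 0.002 0.0278 0.0096;0.3 0 0 0 0 0 0"

```text
time_s: 24.3
position: [0.581, -0.1544, 0.2422]
tool_rot: [[-0.985, 0.175, -0.012], [0.175, 0.985, -0.001], [0.012, -0.003, -1.0]]
ft_force: [-0.7, 0.4, -3.4]
grip_width: 0.0478
gripper_force: 32.6
```

Run:
```python
from plan import *
D=viseR(-.17)@DOWN
p=env.get_image("wrist"); cv2.imwrite("pics/w7.png",p["img"][:,:,::-1])
for r in env.spot_in("coaster",p)[:2]: print(r,atz(p,r["bbox"][:2],.019))
for r in env.spot_point("coaster",p)[:2]: print(r,atz(p,r["uv"],.015))
for r in env.spot_point("goblet",p)[:4]: print(r,atz(p,r["uv"],.015))
for r in env.spot_point("board",p)[:1]: print(r,atz(p,r["uv"],.0))
print(env.observe()["tool_rot"])
plan([.611,-.2135,.11],D)
```

```text
{'bbox': [233.0, 206.2, 67.8, 68.8], 'conf': 0.76} [ 0.6057 -0.2179  0.019 ]
{'bbox': [227.5, 35.6, 64.3, 67.0], 'conf': 0.7} [ 0.4094 -0.1852  0.019 ]
{'uv': [234.4, 206.8], 'conf': 0.7} [ 0.6079 -0.2172  0.015 ]
{'uv': [380.2, 219.3], 'conf': 0.28} [ 0.6555 -0.0425  0.015 ]
{'uv': [233.3, 43.9], 'conf': 0.95} [ 0.4197 -0.181   0.015 ]
{'uv': [234.0, 127.6], 'conf': 0.73} [ 0.5151 -0.198   0.015 ]
{'uv': [280.8, 232.7], 'conf': 0.59} [ 0.6507 -0.168   0.015 ]
{'uv': [515.1, 88.9], 'conf': 0.36} [0.5089 0.1893 0.    ]
[[-0.9854  0.1698 -0.0083]
 [ 0.1698  0.9855 -0.0009]
 [ 0.008  -0.0023 -1.    ]]
5 rows of [ -8.5 -11.5  27. ] [-0.0005 -0.0016 -0.0001] | pos [ 0.5796 -0.1494  0.2452] t 24.55
```

View pics/w7.png

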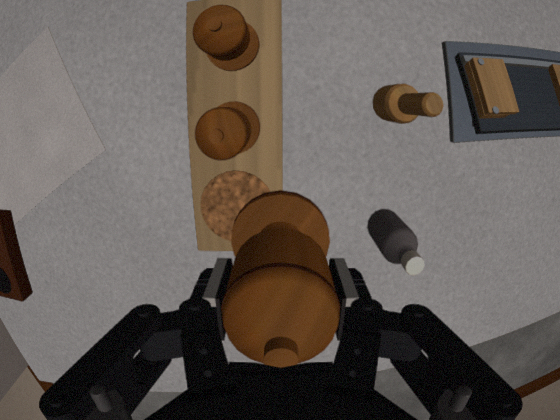

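The wrist view shows the goblet in grip over the board, with the coaster at (236,205) in line with goblets at (230,125) and (225,40). The row spacing puts the coaster at about (0.610, -0.2155).

Run:
```python
from plan import *
D=viseR(-.17)@DOWN
p=env.get_image("wrist")
for r in env.spot_point("goblet",p)[:4]: print(r,atz(p,r["uv"],env.observe()["position"][2]-.044), env.observe()["position"])
plan([.610,-.2155,.095],D,6)
```

```text
{'uv': [228.9, 44.4], 'conf': 0.86} [ 0.458  -0.159   0.2017] [ 0.5797 -0.1494  0.2457]
{'uv': [228.8, 125.4], 'conf': 0.85} [ 0.5044 -0.1676  0.2017] [ 0.5797 -0.1494  0.2457]
{'uv': [279.8, 231.9], 'conf': 0.82} [ 0.5739 -0.15    0.2017] [ 0.5797 -0.1494  0.2457]
6 rows of [ -7.  -10.   25.1] [-0.0004 -0.0012 -0.0001] | pos [ 0.5797 -0.1494  0.2457] t 24.65
```

servo_tool:
  deltas: "0.3 -7.3 -10 18 0 -0.0012 0;0.3 -7.3 -10 25 0 -0.0012 0;0.3 -7.3 -10 25 0 -0.0012 0;0.3 -7.3 -10 25 0 -0.0012 0;0.3 -7.3 -10 25 0 -0.0012 0;0.3 -7.3 -10 20 0 -0.0012 0;0.3 0 0 8 0 0 0;0.3 0 0 0 0 0 0"

```text
time_s: 25.32
position: [0.6113, -0.2163, 0.0976]
tool_rot: [[-0.985, 0.171, -0.004], [0.171, 0.985, -0.001], [0.004, -0.001, -1.0]]
ft_force: [-0.4, -0.0, -2.7]
grip_width: 0.0471
gripper_force: 32.6
```

Run:
```python
from plan import *
D=viseR(-.17)@DOWN
p=env.get_image("wrist"); q=env.get_image("scene")
a=cv2.resize(p["img"][60:340,120:440],(640,560)); cv2.imwrite("pics/w8.png",a[:,:,::-1])
print(env.observe()["tool_rot"].round(4).tolist())
plan([.612,-.2157,.065],D,4)
```

```text
[[-0.9855, 0.1698, 0.0003], [0.1698, 0.9855, -0.003], [-0.0008, -0.0029, -1.0]]
4 rows of [0.1 0.2 8.9] [-0.0007  0.0002 -0.0001] | pos [ 0.6124 -0.2164  0.1007] t 25.42
```

View pics/w8.png

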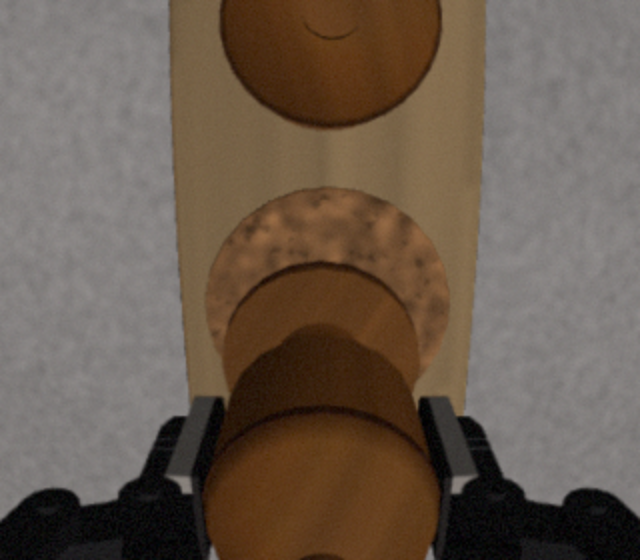

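The crop shows the foot (column 322) centred over the cork (column 328) to about 2 mm sideways. Lowering in small steps.

servo_tool:
  deltas: "0.3 0 0.5 10 0 0 0;0.3 0 0.5 10 0 0 0;0.3 0 0.5 8 -0.002 0 0;0.3 0 0 3 0 0 0;0.3 0 0 0 0 0 0;0.3 0 0 0 0 0 0"

```text
time_s: 25.92
position: [0.6124, -0.2156, 0.0684]
tool_rot: [[-0.985, 0.17, -0.001], [0.17, 0.985, -0.001], [0.0, -0.001, -1.0]]
ft_force: [-0.6, 0.5, -2.3]
grip_width: 0.0473
gripper_force: 32.6
```

Run:
```python
from plan import *
p=env.get_image("wrist"); o=env.observe(); print(o["position"],o["ft_force"])
hsv=p["img"]; a=cv2.resize(hsv[120:300,190:370],(540,540)); cv2.imwrite("pics/w9.png",a[:,:,::-1])
```

```text
[ 0.6126 -0.2158  0.0688] [-0.0318  0.8795 -2.5277]
```

View pics/w9.png

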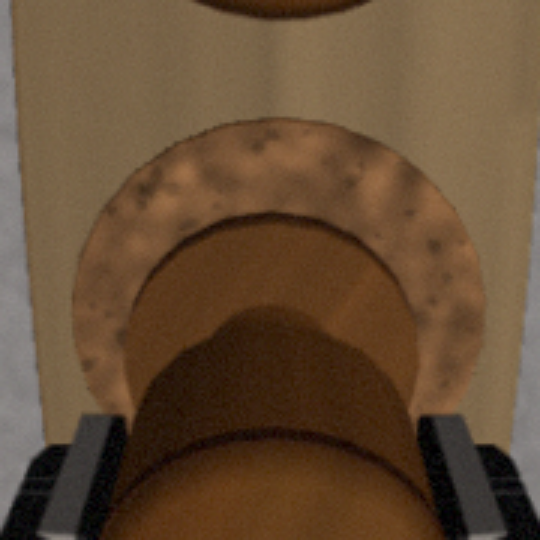

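The crop shows the foot inside the cork's outline; I check the near-side margin by number.

Run:
```python
from plan import *
p=env.get_image("wrist")
a=atz(p,(281,191),.033);b=atz(p,(282,159),.019);print(a,b,np.linalg.norm((a-b)[:2]))
print(atz(p,(190+125/3,120+345/3),.033),atz(p,(190+417/3,120+345/3),.033),atz(p,(190+72/3,120+310/3),.019),atz(p,(190+485/3,120+310/3),.019))
```

```text
[ 0.5793 -0.2107  0.033 ] [ 0.5637 -0.2074  0.019 ] 0.015950477520866237
[ 0.6012 -0.2446  0.033 ] [ 0.6112 -0.1869  0.033 ] [ 0.597  -0.2575  0.019 ] [ 0.6121 -0.1701  0.019 ]
```

servo_tool:
  deltas: "0.3 0 1 2 0 0 0;0.3 0 0 1.5 0 0 0;0.3 0 0 0 0 0 0"

```text
time_s: 26.27
position: [0.6125, -0.2146, 0.0647]
tool_rot: [[-0.985, 0.17, -0.001], [0.17, 0.985, -0.0], [0.001, -0.001, -1.0]]
ft_force: [0.3, 0.1, -3.1]
grip_width: 0.0477
gripper_force: 32.6
```

servo_tool:
  deltas: "0.3 0 0 1 0 0 0;0.3 0 0 0 0 0 0"

```text
time_s: 26.43
position: [0.6125, -0.2147, 0.0639]
tool_rot: [[-0.985, 0.17, -0.001], [0.17, 0.985, -0.001], [0.0, -0.001, -1.0]]
ft_force: [0.1, -0.2, -2.9]
grip_width: 0.0475
gripper_force: 32.6
```

servo_tool:
  deltas: "0.3 0 0 0.8 0 0 0;0.3 0 0 0 0 0 0"

```text
time_s: 26.6
position: [0.6126, -0.2147, 0.0632]
tool_rot: [[-0.985, 0.17, -0.0], [0.17, 0.985, -0.001], [0.0, -0.001, -1.0]]
ft_force: [-0.4, 1.4, -2.4]
grip_width: 0.0474
gripper_force: 32.7
```

servo_tool:
  deltas: "0.3 0 0 0.7 0 0 0;0.3 0 0 0 0 0 0"

```text
time_s: 26.77
position: [0.6127, -0.2148, 0.0632]
tool_rot: [[-0.985, 0.17, 0.0], [0.17, 0.985, -0.001], [-0.0, -0.001, -1.0]]
ft_force: [-3.4, 0.6, 3.7]
grip_width: 0.0476
gripper_force: 33.0
```

servo_tool:
  deltas: "0.3 0 0 0.6 0 0 0;0.3 0 0 0 0 0 0"

```text
time_s: 26.93
position: [0.6127, -0.2148, 0.0631]
tool_rot: [[-0.985, 0.17, 0.001], [0.17, 0.985, -0.001], [-0.001, -0.001, -1.0]]
ft_force: [-4.4, 1.1, 7.3]
grip_width: 0.0475
gripper_force: 33.4
```

servo_tool:
  deltas: "0.5 0 0 -0.4 0 0 0;0.65 0 0 0 0 0 0;0.85 0 0 0 0 0 0;1 0 0 0 0 0 0;1 0 0 0 0 0 0;1 0 0 0 0 0 0;1 0 0 0 0 0 0;1 0 0 -10 0 0 0"

```text
time_s: 27.6
position: [0.6117, -0.2142, 0.0707]
tool_rot: [[-0.985, 0.171, -0.004], [0.171, 0.985, 0.001], [0.004, 0.001, -1.0]]
ft_force: [0.0, 0.2, -1.0]
grip_width: 0.0853
gripper_force: 0.0
```

servo_tool:
  deltas: "1 0 0 -25 0 0 0;1 0 0 -35 0 0 0;1 0 0 -35 0 0 0;1 0 0 -35 0 0 0;1 0 0 -35 0 0 0;1 25 0 0 0 0 0;1 30 0 0 0 0 0;1 0 0 0 0 0 0"

```text
time_s: 28.27
position: [0.5545, -0.2038, 0.2384]
tool_rot: [[-0.985, 0.171, -0.003], [0.171, 0.985, 0.0], [0.002, -0.0, -1.0]]
ft_force: [0.3, -0.5, 0.3]
grip_width: 0.0852
gripper_force: 0.0
```

Run:
```python
from plan import *
p=env.get_image("wrist"); q=env.get_image("scene"); cv2.imwrite("pics/fin.png",np.hstack([cv2.resize(p["img"],(400,300)),cv2.resize(q["img"][80:380,130:430],(400,300))])[:,:,::-1])
for r in env.spot_point("goblet",p)[:4]: print(r,atz(p,r["uv"],.015))
for r in env.spot_point("mallet",p)[:1]: print(r,atz(p,r["uv"],0))
for r in env.spot_in("coaster",p)[:1]: print(r,atz(p,r["bbox"][:2],.019))
```

```text
{'uv': [278.7, 140.9], 'conf': 0.83} [ 0.5149 -0.1999  0.015 ]
{'uv': [278.5, 221.6], 'conf': 0.67} [ 0.6104 -0.2169  0.015 ]
{'uv': [282.0, 53.7], 'conf': 0.65} [ 0.4183 -0.1794  0.015 ]
{'uv': [427.6, 118.3], 'conf': 0.2} [ 0.5127 -0.0198  0.015 ]
{'uv': [430.7, 119.3], 'conf': 0.75} [ 0.5161 -0.0085  0.    ]
{'bbox': [279.6, 214.9, 72.1, 59.2], 'conf': 0.66} [ 0.6007 -0.2138  0.019 ]
```

View pics/fin.png

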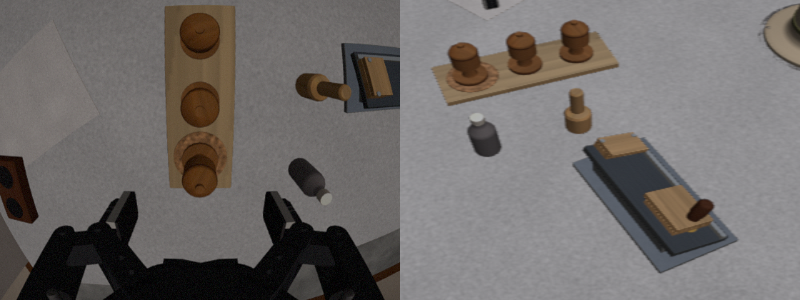

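The final view shows the goblet upright on the cork (left panel 198,165), the mallet standing (575,110), the jaw open, and the bottle and other goblets in place.

```bash
python3 -c "
from rig import env
print(env.close_job())"
```

```text
the job is handed in; nothing more can be done
None
```

I handed the job in at about 28 s on the clock: the pin was knocked down with the mallet, the mallet is standing back on the bench, the jaw is open against its stop, and the goblet is upright on the cork coaster with its whole foot on it.

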